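# Set the row guide over a chocolate mould and lock it

## Robot

A 7-joint arm with a two-finger parallel gripper is mounted at the origin on the work surface. World frame = base frame: x ahead of the robot, y to its left, z up, the work surface at z = 0. Lengths are in m, angles in rad, forces in N, time in s.
With the tool pointing down it reaches from about 0.425 to 0.925 m from the base axis. Payload 6.8 kg.
Tool frame: the origin (TCP) lies at the very end of the fingers, on their centre line; the grasp point (between the pads) lies 19 mm behind it (arm.grip_point_offset is the distance from the TCP to the grasp point, in m); z points along the fingers, y is the direction in which the jaws open and shut (so a half turn about z gives the same grasp; the last joint's range is limited). The gripper opens to 88 mm and grips with 3 to 60 N. Pads are 20 mm wide; open, the fingers measure 115 mm over their backs; the gripper's body (75 mm by 178 mm) begins 61 mm behind the grasp point.
Start: joints at [1.131, 0.477, 0.022, 1.555, -0.011, 1.109, -0.083], TCP at [0.22, -0.638, 0.223] pointing down, gripper open.
Joint ranges: [-2.96, 2.96], [-0.34, 2.1], [-1.41, 1.46], [0.24, 2.44], [-1.37, 4.51], [0.17, 1.92], [-2.96, 2.96]. Speed limits (rad/s): [2.39, 2.39, 3.14, 3.14, 3.14, 3.14, 3.14].

## Interface

Orientations are given as a rotation vector (axis times angle).
In Python, from cell import get_obs, eyes, arm, models gives the robot as it stands.
- The arm moves only by the tool jog_arm, never from a script. Its argument "moves" is a list of rows, each an object of numbers: "dx", "dy", "dz": the shift along the world's x, y, z in m; "ax", "ay", "az": the turn, a rotation vector about the world's x, y, z in rad; "fingers": the opening, from 0 (shut) to 1 (fully open). In form: [{"dx": .., "dy": .., "dz": .., "ax": .., "ay": .., "az": .., "fingers": ..}, ...]. A call has 1 to 10 rows; each row shifts and turns the commanded pose from where the row before left it; what a row does not reach is not made up. A row lasts 1/10 s, in which the tool goes at most 50 mm and 8.59 degrees, less where a joint would pass 70% of its speed; a pose out of reach is approached as far as the arm can. A call with a gripper value outside its range is refused whole. The fingers move at their own pace and stop on an object; "newtons" is the grip in N (left out, the last holds). Time passes only in rows, so rows that do not move let the fingers close. It gives the time, the measured TCP pose, the force and the opening at its end, in the units of the state.
- get_obs(): the state, without advancing time (a new reading comes with each control period).
- eyes.snapshot(name): name is "scene" or "top" or "wrist"; returns a dict with "img" (384x512x3 uint8, red, green, blue), "fx", "fy", "cx", "cy" (pixels), "cam_to_world" (4x4, takes a point from camera to world coordinates). Camera axes: x right, y down, z forward; pixel columns grow to the right and rows downward; lengths in m; the calibration is good to about 2 mm. A picture is of the moment at which its call begins. There is no depth.
- arm.finish_job(): hands the job in, once; it reports no verdict.
Trained networks look in a picture, given as the dict that the camera call returned (one of the last four; its "shot" number tells which), for a name from the list of things; names that differ only in an ending like _2 or _b are one class to them, and where a whole thing is asked for, a point or a joint stands for the part that bears it (a point fixed in the world has none). Each returns a list of dicts, best first, with "score" (0 to 1); they miss things now and then, are a little off and sometimes report something else, mostly with a low value. They report only what shows in the picture. A call takes as long as a camera call. They do not tell look-alikes from the thing itself.
- models.cut_out(label, picture): "pixels" (384x512 bool, what is visible of it) and "location" ([column, row] in pixels, amid what is visible of it).
- models.place_of(label, picture): "location" ([column, row] in pixels: a listed point, or the origin of a listed thing).
The state is a dict: "clock": time; "joint_positions": joint angles; "qd": joint speeds; "joint_efforts": joint torques, N m; "eef_pos": TCP position; "ee_rot": TCP orientation; "ft_force": force on the tool from outside, world axes, zero at the start; "torque": the same for the moment, N m; "width": finger opening in m.
Only numpy, scipy, OpenCV 4.12 (cv2) and the standard library are available. Lean on these libraries where they do the work, as an engineer would, in place of code of your own. Each camera call takes 0.05 s, during which the arm holds its last target. There are 200 camera calls.

## Task

Bring the large filled chocolate mould on the base plate square and flush into the corner of the two fences. Then slide the spring-returned row guide along its rail until its pointer is on the mark, and while you hold it there, squeeze its cam lever fully closed; do not close the lever while the guide is off the mark. Finish still holding the guide on the mark with the lever closed (do not let go at the end), the mould still flush in the corner, and everything else on the table left where it is.

Things in the scene. Friction and masses are not known exactly. Their poses are not given: they have to be found in the camera images.
- station: Fixed aluminium base plate 290 (x) x 340 (y) x 8 thick on the table, top at z=8. Origin: centre of its underside. x points away from the robot (station turned up to 14 degrees), y left, z up. 'Station' coordinates below are in this frame, mm. Two fences stand on it and make the corner; beyond the far fence a round rail runs along y at x=75, z=34, from y=-150 to 150, carrying the guide.
- far_fence (a point): Far fence: steel strip along station y, inner face (towards the robot) at x=45, from y=-125 to 110, 10 thick, top at z=26. This point: its inner top edge at y=0.
- side_fence (a point): Left side fence: steel strip along station x, inner face (towards -y) at y=100, from x=-80 to 45, 10 thick, top at z=26. This point: its inner top edge at x=-17.5.
- mould: Loose grey-clear chocolate mould, flat block 110 (x) x 180 (y) x 24 high with 18 dark filled round cavities, 0.25 to 0.5 kg, lying on the base plate, short of both fences and turned up to 9 degrees. Origin: centre of its underside; axes as the station's when square. Fully in the corner its origin is at station x=-10, y=10, z=8.
- mark: Small fixed dark steel mark clip on the white scale strip beyond the rail (station x=125); its fine bar along x, 3 wide, is the mark. Origin: underside of the bar at its middle, z=10; axes parallel to the station's. It stands at another y in each start and never moves.
- guide (a joint): Sliding guide on the rail: m from its park at the left end, 0 to 0.17, growing towards station -y. A spring pulls it back with 3 N at 0, 5.5 N at 0.17, so it runs back when let go, lever closed or not. Guide centre: station x=75, y=100 minus the joint value (mm). Black saddle 34 x 66, z 26 to 52; a steel row bar 10 wide reaches from it over the mould to station x=-41, z 41 to 49.
- pointer (a point): Tip of the guide's steel pointer, above the scale strip, 50 beyond the rail axis (station x=125), at the guide's centre in y, z=21. The guide is on the mark when this has the same station y as the mark.
- grip_plate (a point): Upright L-shaped steel plate fixed on top of the guide, station z 52 to 92, clear above and to both sides. This point: middle of its stem, above the guide centre, z=72; 'plate' x, y are from here along the station axes. Stem 10 thick: x -5 to 5, y -30 to 30. Ear 10 thick at its right end: y -40 to -30, x -55 to 5. The lever lies along the stem's far side.
- ear_face (a point): Middle of the ear's left face (plate x=-30, y=-30, station z=72), which looks towards +y: push here towards station -y to slide the guide against its spring. With one finger at each side of stem and lever, close beside this face, a hand can push the ear and then squeeze the lever to the stem.
- cam_lever (a joint): Cam lever, dark steel bar 8 thick, 66 long, 28 high (station z 60 to 88), on an upright pivot at plate x=14, y=26, reaching towards -y. rad: 0 closed, parallel to the stem (stem and lever then 23 thick, plate x -5 to 18); up to 0.36 open, free end swung away from the robot. Starts at 0.28 to 0.35, stays where left; 2 N at its end moves it, a 20 N squeeze closes it fully.
- lever_tip (a point): Far face of the cam lever near its free end, 62 from the pivot, at mid-height (station z=74).
- nozzle: Bystander, leave alone: steel piping nozzle, cone 26 across, 45 high, standing on the plate's near left corner (mm). Origin: middle of its underside.
- palette_knife: Bystander, leave alone: palette knife 240 long lying right of the station (mm). Origin: under its middle.
- cutter_ring: Bystander, leave alone: steel ring 70 across, 35 high, right of the station (mm). Origin: middle of its underside.
- flavour_jar: Bystander, leave alone: amber jar 52 across, 70 high, left of the station (mm). Origin: middle of its underside.
- bowl: Bystander, leave alone: steel bowl 120 across, 55 high, left of the station (mm). Origin: middle of its underside.
- spare_mould: Bystander, leave alone: smaller mould 90 x 140 x 22 lying on the table on the right, not the one to use (mm). Origin: middle of its underside.
- brush: Bystander, leave alone: brush 200 long lying left of the station (mm). Origin: under its middle.
Not all that is in view belongs to the job. Leave any blue look-alike of the mould alone.

How it is judged:
On the way, in this order (a step that is already met when the one before it is completed fails the run):
1. the mould is square and flush in the fence corner (x of mould in the frame of station between -0.014 and -0.005 m and y of mould in the frame of station between 0.006 and 0.015 m and z of mould in the frame of station below 0.012 m and angle between the x axis of mould and the x axis of station, either way round below 0.035 rad), for 0.2 s.
2. the guide is held on the mark, its cam lever still open (y of pointer in the frame of mark between -0.006 and 0.006 m and value of joint cam_lever above 0.18 rad and contact force between the fingers and guide above 1 N), for 0.2 s.
At the end, for the whole second after the job is handed in: The mould lies on the plate within 4 mm of both fences and square within 2 degrees; the pointer is within 6 mm of the mark; the cam lever is within 0.06 rad of closed; the fingers still press on the guide with more than 1 N and the guide is still (all of step 1 and y of pointer in the frame of mark between -0.006 and 0.006 m and value of joint cam_lever below 0.06 rad and contact force between the fingers and guide above 1 N and velocity of joint guide between -0.01 and 0.01 m/s); the arm keeps its last pose, push and grip.
It fails at once if the cam lever is closed while the guide is off the mark (value of joint cam_lever below 0.13 rad and not (y of pointer in the frame of mark between -0.01 and 0.01 m)).
It fails at once if a bystander is disturbed (distance of any of nozzle, palette_knife, cutter_ring, flavour_jar, bowl, spare_mould, brush from where it was at the start of the episode above 0.02 m).
It also fails if it takes over 61 s, if anything falls off the work surface, if the arm or the gripper's body presses on something with over 40 N, if the wrist force passes 120 N, or if a joint passes its speed limit or range.

## Working session

There is one attempt and no reset: what is moved stays moved. The work goes in short steps, Python scripts to look and compute and a tool call to move; the robot and the scene stay as the last step left them, time stands still between calls to the robot, and variables do not carry over. Pictures are saved under pics/ and viewed, about 8 in all and at most 12, crops included, and the job is handed in when it is done.

Besides the shell and the picture viewer there is one more tool, called after "Emit:" as name(argument=value, ...), one argument or row to a line, values as JSON. jog_arm: Moves the arm, as the interface text tells. Its arguments: {"type":"object","properties":{"moves":{"type":"array"},"newtons":{"type":"number"}},"required":["moves"]}

```bash
ls; mkdir -p pics
cat > h.py <<'E'
from cell import get_obs, eyes, arm, models
import numpy as np, cv2
def proj(s,P):
    M=np.linalg.inv(s["cam_to_world"]); p=M[:3,:3]@np.asarray(P,float)+M[:3,3]
    return np.array([s["fx"]*p[0]/p[2]+s["cx"], s["fy"]*p[1]/p[2]+s["cy"]])
def ray(s,uv):
    d=s["cam_to_world"][:3,:3]@np.array([(uv[0]-s["cx"])/s["fx"],(uv[1]-s["cy"])/s["fy"],1.])
    return s["cam_to_world"][:3,3],d/np.linalg.norm(d)
def atz(s,uv,z):
    o,d=ray(s,uv); return o+d*(z-o[2])/d[2]
def tri(vs):
    A=0;b=0
    for s,uv in vs:
        o,d=ray(s,uv); Q=np.eye(3)-np.outer(d,d); A=A+Q; b=b+Q@o
    return np.linalg.solve(A,b)
E
cat > a.py <<'E'
from h import *
np.set_printoptions(precision=4,suppress=True)
S={n:eyes.snapshot(n) for n in("scene","top")}
for n,s in S.items():
    cv2.imwrite(f"pics/{n}1.png",cv2.cvtColor(s["img"],cv2.COLOR_RGB2BGR)); print(n,s["cam_to_world"][:3,3])
zs=dict(station=0,far_fence=.026,side_fence=.026,mould=.008,mark=.010,pointer=.021,grip_plate=.072,ear_face=.072,lever_tip=.074,nozzle=.008,cutter_ring=0,flavour_jar=0,bowl=0,spare_mould=0,palette_knife=0,brush=0)
for k,z in zs.items():
    r={n:models.place_of(k,s) for n,s in S.items()}
    for n in r:
        for d in r[n][:2]: print(k,n,np.round(d["location"],1),round(d["score"],2),atz(S[n],d["location"],z))
    if all(r.values()): print("   tri",tri([(S[n],r[n][0]["location"]) for n in r]))
print(get_obs())
E
python3 a.py
```

```text
pics
scene [1.1626 0.0748 0.724 ]
top [ 0.3484 -0.0238  1.4119]
station scene [243.7 227.2] 0.69 [ 0.5538 -0.0388  0.    ]
station top [263.7 180.4] 0.76 [ 0.5536 -0.0472  0.    ]
   tri [ 0.5532 -0.0431 -0.0012]
far_fence scene [232.9 236.4] 0.66 [ 0.6078 -0.0558  0.026 ]
far_fence scene [157.  198.7] 0.38 [ 0.5101 -0.2779  0.026 ]
far_fence top [263.5 165.8] 0.6 [ 0.6004 -0.0471  0.026 ]
far_fence top [269.5 189.8] 0.48 [ 0.5172 -0.0659  0.026 ]
   tri [ 0.6024 -0.052   0.02  ]
side_fence scene [282.1 221.6] 0.75 [0.5443 0.057  0.026 ]
side_fence scene [262.8 224.2] 0.47 [0.5594 0.0105 0.026 ]
side_fence top [234.2 178.2] 0.95 [0.5594 0.0539 0.026 ]
side_fence top [330.1 198.4] 0.6 [ 0.484  -0.2703  0.026 ]
   tri [0.5571 0.0552 0.0402]
mould scene [236.6 216.2] 0.73 [ 0.5262 -0.0618  0.008 ]
mould scene [363.  163.6] 0.72 [0.2642 0.2766 0.008 ]
mould top [337.7 283.8] 0.84 [ 0.1976 -0.288   0.008 ]
mould top [169.8 268.7] 0.76 [0.2562 0.2772 0.008 ]
   tri [ 0.157  -0.2498 -0.3874]
mark scene [213.6 264.7] 0.39 [ 0.6831 -0.0876  0.01  ]
pointer scene [266.3 270.2] 0.69 [0.6884 0.0
[... 1835 characters left out ...]
55 [ 0.4895 -0.2813  0.    ]
   tri [ 0.4897 -0.2823  0.0039]
brush scene [418.5 223. ] 0.7 [0.4772 0.4037 0.    ]
brush top [134.4 209.7] 0.63 [0.4596 0.4033 0.    ]
   tri [ 0.4612  0.4099 -0.0171]
{'clock': 1.7, 'joint_positions': array([ 1.1309,  0.477 ,  0.0224,  1.5554, -0.0115,  1.1093, -0.0831]), 'qd': array([ 0.0006, -0.001 ,  0.0016,  0.0028, -0.0008, -0.0009, -0.0015]), 'joint_efforts': array([ -0.0003, -58.2705,   1.5326, -27.2926,  -0.0546,   0.0101,
        -0.    ]), 'eef_pos': array([ 0.2199, -0.6382,  0.2227]), 'ee_rot': array([3.0984, 0.5187, 0.0001]), 'ft_force': array([-0.259 ,  0.1034, -0.1861]), 'torque': array([-0.0358,  0.0485, -0.0108]), 'width': 0.08821355518961063}
```

Run:
```python
import cv2
t=cv2.imread("pics/top1.png")[110:250,160:360]; cv2.imwrite("pics/t1.png",cv2.resize(t,None,fx=4,fy=4,interpolation=cv2.INTER_CUBIC))
t=cv2.imread("pics/scene1.png")[150:300,170:350]; cv2.imwrite("pics/s1.png",cv2.resize(t,None,fx=4,fy=4,interpolation=cv2.INTER_CUBIC))
```

```text
(no output)
```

View pics/t1.png

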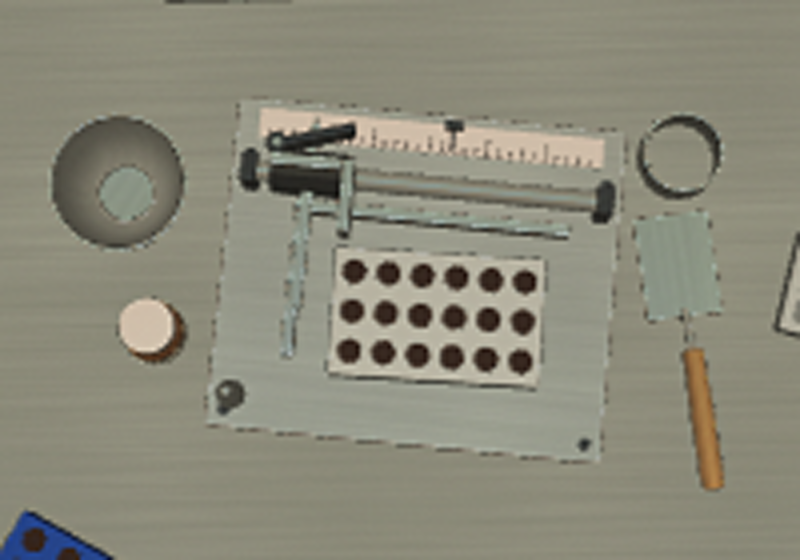

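View pics/s1.png

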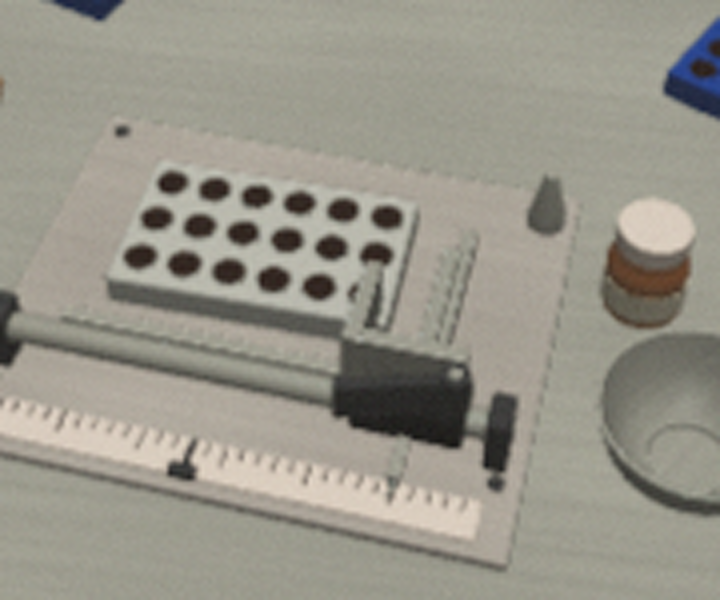

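The top view shows the mould right and short of both fences (crop about 330–545, 247–387), the guide parked left with its lever open (dark bar 270–355, 140), and the mark clip at about (453,135). The scene view agrees, with the mark at about (188,455). I'll move to a hover for a near look.

Emit:
jog_arm(
  moves=[
    {"dx": 0.02,"dy": 0.043,"dz": 0.01,"az": -0.042},
    {"dx": 0.02,"dy": 0.043,"dz": 0.01,"az": -0.042},
    {"dx": 0.02,"dy": 0.043,"dz": 0.01,"az": -0.042},
    {"dx": 0.02,"dy": 0.043,"dz": 0.01,"az": -0.042},
    {"dx": 0.02,"dy": 0.043,"dz": 0.01,"az": -0.042},
    {"dx": 0.02,"dy": 0.043,"dz": 0.01,"az": -0.042},
    {"dx": 0.02,"dy": 0.043,"dz": 0.01,"az": -0.042},
    {"dx": 0.02,"dy": 0.043,"dz": 0.01,"az": -0.042},
    {"dx": 0.02,"dy": 0.043,"dz": 0.01,"az": -0.042},
    {"dx": 0.02,"dy": 0.043,"dz": 0.01,"az": -0.042},
  ],
)

```text
invalid input at $.moves[0]: expected keys dx, dy, dz, ax, ay, az, fingers
```

Emit:
jog_arm(
  moves=[
    {"dx": 0.02,"dy": 0.045,"dz": 0.01},
    {"dx": 0.02,"dy": 0.045,"dz": 0.01},
    {"dx": 0.02,"dy": 0.045,"dz": 0.01},
    {"dx": 0,"dy": 0.02},
  ],
)

```text
invalid input at $.moves[0]: expected keys dx, dy, dz, ax, ay, az, fingers
```

```bash
cat > b.py <<'E'
from h import *
np.set_printoptions(precision=4,suppress=True)
S={n:eyes.snapshot(n) for n in("scene","wrist")}
for n,s in S.items():
    cv2.imwrite(f"pics/{n}2.png",cv2.cvtColor(s["img"],cv2.COLOR_RGB2BGR)); np.savez(f"pics/{n}2.npz",**s)
    print(n,s["cam_to_world"], s["fx"])
o=get_obs();print(o["clock"],o["eef_pos"],o["ee_rot"])
E
python3 b.py
```

```text
scene [[-0.1419  0.6888 -0.711   1.1626]
 [ 0.9899  0.0967 -0.1039  0.0748]
 [-0.0028 -0.7185 -0.6955  0.724 ]
 [ 0.      0.      0.      1.    ]] 372.35386027272733
wrist [[ 0.3253 -0.9031 -0.2802  0.2968]
 [-0.9456 -0.311  -0.0954 -0.6117]
 [-0.001   0.296  -0.9552  0.3863]
 [ 0.      0.      0.      1.    ]] 313.99762447772196
1.8 [ 0.2199 -0.6382  0.2227] [3.0984 0.5188 0.    ]
```

View pics/wrist2.png

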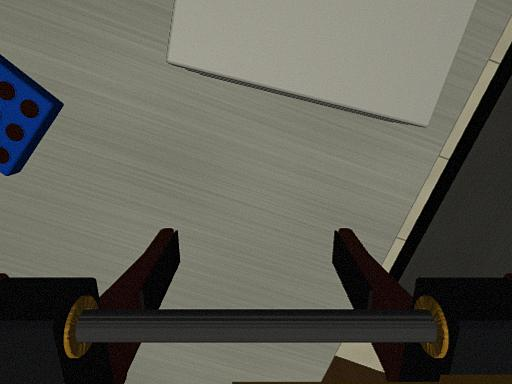

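Emit:
jog_arm(
  moves=[
    {"dx": 0.02,"dy": 0.043,"dz": 0.01,"ax": 0,"ay": 0,"az": -0.042,"fingers": 1},
    {"dx": 0.02,"dy": 0.043,"dz": 0.01,"ax": 0,"ay": 0,"az": -0.042,"fingers": 1},
    {"dx": 0.02,"dy": 0.043,"dz": 0.01,"ax": 0,"ay": 0,"az": -0.042,"fingers": 1},
    {"dx": 0.02,"dy": 0.043,"dz": 0.01,"ax": 0,"ay": 0,"az": -0.042,"fingers": 1},
    {"dx": 0.02,"dy": 0.043,"dz": 0.01,"ax": 0,"ay": 0,"az": -0.042,"fingers": 1},
    {"dx": 0.02,"dy": 0.043,"dz": 0.01,"ax": 0,"ay": 0,"az": -0.042,"fingers": 1},
    {"dx": 0.02,"dy": 0.043,"dz": 0.01,"ax": 0,"ay": 0,"az": -0.042,"fingers": 1},
    {"dx": 0.02,"dy": 0.043,"dz": 0.01,"ax": 0,"ay": 0,"az": -0.042,"fingers": 1},
    {"dx": 0.02,"dy": 0.043,"dz": 0.01,"ax": 0,"ay": 0,"az": -0.042,"fingers": 1},
    {"dx": 0.02,"dy": 0.043,"dz": 0.01,"ax": 0,"ay": 0,"az": -0.042,"fingers": 1},
  ],
)

```text
clock: 2.8
eef_pos: [0.4203, -0.2064, 0.3235]
ee_rot: [3.138, -0.141, 0.001]
ft_force: [-0.4, -0.1, -0.1]
width: 0.0875
```

Emit:
jog_arm(
  moves=[
    {"dx": 0.015,"dy": 0.045,"dz": 0.005,"ax": 0,"ay": 0,"az": 0,"fingers": 1},
    {"dx": 0.015,"dy": 0.045,"dz": 0.005,"ax": 0,"ay": 0,"az": 0,"fingers": 1},
    {"dx": 0.01,"dy": 0.045,"dz": 0,"ax": 0,"ay": 0,"az": 0,"fingers": 1},
    {"dx": 0,"dy": 0,"dz": 0,"ax": 0,"ay": 0,"az": 0,"fingers": 1},
    {"dx": 0,"dy": 0,"dz": 0,"ax": 0,"ay": 0,"az": 0,"fingers": 1},
  ],
)

```text
clock: 3.3
eef_pos: [0.46, -0.0725, 0.3328]
ee_rot: [3.138, -0.135, 0.0]
ft_force: [-0.4, -0.0, -1.1]
width: 0.0878
```

```bash
python3 b.py
```

```text
scene [[-0.1419  0.6888 -0.711   1.1626]
 [ 0.9899  0.0967 -0.1039  0.0748]
 [-0.0028 -0.7185 -0.6955  0.724 ]
 [ 0.      0.      0.      1.    ]] 372.35386027272733
wrist [[-0.0888 -0.9513 -0.2953  0.5408]
 [-0.996   0.0848  0.0264 -0.081 ]
 [-0.      0.2965 -0.955   0.4962]
 [ 0.      0.      0.      1.    ]] 313.99762447772196
3.4 [ 0.4595 -0.0746  0.3326] [ 3.1379 -0.1416 -0.0004]
```

View pics/wrist2.png

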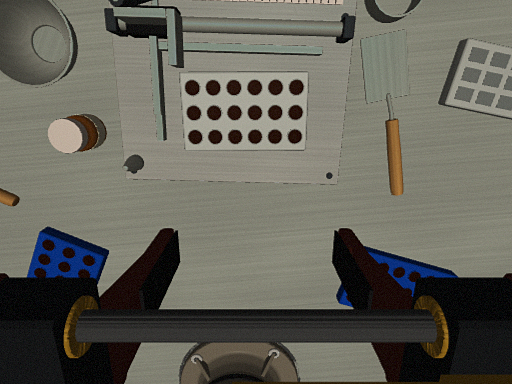

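Wrist view: mould at about (183–308, 72–150), corner of the fences at about (160,42), plate near corners (125,177) and (337,184), guide top-left.

```bash
cat > c.py <<'E'
from h import *
from scipy.optimize import least_squares
np.set_printoptions(precision=4,suppress=True)
w=dict(np.load("pics/wrist2.npz")); g=cv2.cvtColor(w["img"],cv2.COLOR_RGB2GRAY)
# cavities
b=cv2.inRange(w["img"],(0,0,0),(95,75,70)); n,l,st,ce=cv2.connectedComponentsWithStats(b)
c=[ce[i] for i in range(1,n) if 60<st[i,4]<300 and 180<ce[i,0]<310 and 70<ce[i,1]<150]
P=np.array([atz(w,u,.032)[:2] for u in c]); r=cv2.minAreaRect(P.astype(np.float32)*1000)
print(len(c),"mould centre",P.mean(0),r)
u,s,v=np.linalg.svd(P-P.mean(0)); yv=v[0]*np.sign(v[0][1]); print("mould yaw deg",np.degrees(np.arctan2(-yv[0],yv[1])))
# station
pts=np.array([[125,177],[337,184],[322,54]],np.float32)
sp=cv2.cornerSubPix(g,pts[:2].reshape(-1,1,2).copy(),(4,4),(-1,-1),(3,50,.01)).reshape(-1,2); print(sp)
for z,p in zip((.008,.008),sp): print(atz(w,p,z))
cv2.imwrite("pics/w2z.png",cv2.resize(w["img"][:195,95:365,::-1],None,fx=2.95,fy=2.95,interpolation=cv2.INTER_CUBIC))
s=eyes.snapshot("wrist")
for k,z in dict(station=0,far_fence=.026,side_fence=.026,mould=.008,grip_plate=.072,ear_face=.072).items():
    for d in models.place_of(k,s)[:1]: print(k,np.round(d["location"],1),round(d["score"],2),atz(s,d["location"],z))
E
python3 c.py
```

```text
18 mould centre [ 0.5203 -0.0627] ((520.384765625, -62.70989990234375), (145.9365692138672, 68.64698028564453), 85.2038345336914)
mould yaw deg -4.858427176624652
[[126.22   178.2951]
 [336.2947 183.5164]]
[0.4339 0.137  0.008 ]
[ 0.3953 -0.1985  0.008 ]
far_fence [226.4  50.4] 0.89 [ 0.604  -0.0472  0.026 ]
side_fence [161.4  96.6] 0.62 [0.5522 0.0526 0.026 ]
mould [ 69.2 277.5] 0.97 [0.2643 0.2757 0.008 ]
grip_plate [141.5  16.7] 0.87 [0.644  0.0468 0.072 ]
ear_face [169.   43.7] 0.68 [0.6117 0.019  0.072 ]
```

View pics/w2z.png

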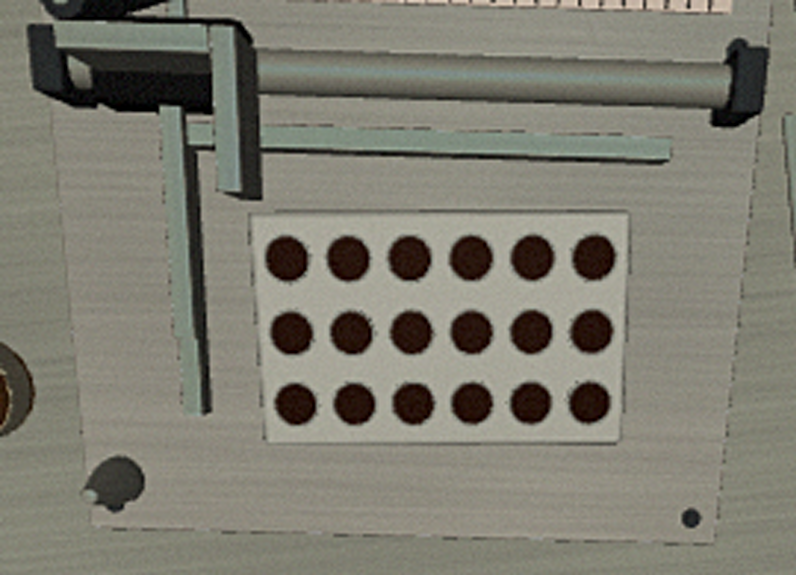

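Emit:
jog_arm(
  moves=[
    {"dx": -0.0175,"dy": 0.021,"dz": -0.04,"ax": 0,"ay": 0,"az": -0.024,"fingers": 1},
    {"dx": 0,"dy": 0,"dz": -0.048,"ax": 0,"ay": 0,"az": 0,"fingers": 1},
    {"dx": 0,"dy": 0,"dz": -0.048,"ax": 0,"ay": 0,"az": 0,"fingers": 1},
    {"dx": 0,"dy": 0,"dz": -0.048,"ax": 0,"ay": 0,"az": 0,"fingers": 1},
    {"dx": 0,"dy": 0,"dz": -0.048,"ax": 0,"ay": 0,"az": 0,"fingers": 1},
    {"dx": 0,"dy": 0,"dz": -0.04,"ax": 0,"ay": 0,"az": 0,"fingers": 1},
    {"dx": 0,"dy": 0,"dz": -0.03,"ax": 0,"ay": 0,"az": 0,"fingers": 1},
    {"dx": 0,"dy": 0,"dz": -0.012,"ax": 0,"ay": 0,"az": 0,"fingers": 1},
    {"dx": 0,"dy": 0,"dz": 0,"ax": 0,"ay": 0,"az": 0,"fingers": 1},
  ],
)

```text
clock: 4.65
eef_pos: [0.4416, -0.0522, 0.0176]
ee_rot: [-3.137, 0.176, 0.004]
ft_force: [0.6, 0.0, 0.0]
width: 0.0878
```

Emit:
jog_arm(
  moves=[
    {"dx": 0.005,"dy": -0.0006,"dz": 0,"ax": 0,"ay": 0,"az": 0,"fingers": 1},
    {"dx": 0.005,"dy": -0.0006,"dz": 0,"ax": 0,"ay": 0,"az": 0,"fingers": 1},
    {"dx": 0.005,"dy": -0.0006,"dz": 0,"ax": 0,"ay": 0,"az": 0,"fingers": 1},
    {"dx": 0.005,"dy": -0.0006,"dz": 0,"ax": 0,"ay": 0,"az": 0,"fingers": 1},
    {"dx": 0.005,"dy": -0.0006,"dz": 0,"ax": 0,"ay": 0,"az": 0,"fingers": 1},
    {"dx": 0.005,"dy": -0.0006,"dz": 0,"ax": 0,"ay": 0,"az": 0,"fingers": 1},
    {"dx": 0.004,"dy": -0.0004,"dz": 0,"ax": 0,"ay": 0,"az": 0,"fingers": 1},
    {"dx": 0.003,"dy": -0.0003,"dz": 0,"ax": 0,"ay": 0,"az": 0,"fingers": 1},
  ],
)

```text
clock: 5.45
eef_pos: [0.4796, -0.0567, 0.0186]
ee_rot: [3.136, -0.177, -0.001]
ft_force: [-5.2, 1.3, 3.7]
width: 0.088
```

Emit:
jog_arm(
  moves=[
    {"dx": 0.002,"dy": -0.0002,"dz": 0,"ax": 0,"ay": 0,"az": 0,"fingers": 1},
    {"dx": 0.001,"dy": -0.0001,"dz": 0,"ax": 0,"ay": 0,"az": 0,"fingers": 1},
  ],
)

```text
clock: 5.65
eef_pos: [0.4802, -0.0567, 0.0182]
ee_rot: [3.136, -0.177, -0.007]
ft_force: [-11.0, 1.7, 10.1]
width: 0.0881
```

Emit:
jog_arm(
  moves=[
    {"dx": -0.012,"dy": 0.0015,"dz": 0,"ax": 0,"ay": 0,"az": 0,"fingers": 1},
    {"dx": 0,"dy": 0,"dz": 0.04,"ax": 0,"ay": 0,"az": 0,"fingers": 1},
    {"dx": 0,"dy": 0,"dz": 0.02,"ax": 0,"ay": 0,"az": 0.13,"fingers": 0.6},
    {"dx": 0.008,"dy": -0.015,"dz": 0,"ax": 0,"ay": 0,"az": 0.14,"fingers": 0.6},
    {"dx": 0.008,"dy": -0.015,"dz": 0,"ax": 0,"ay": 0,"az": 0.14,"fingers": 0.6},
    {"dx": 0.008,"dy": -0.015,"dz": 0,"ax": 0,"ay": 0,"az": 0.14,"fingers": 0.6},
    {"dx": 0.008,"dy": -0.015,"dz": 0,"ax": 0,"ay": 0,"az": 0.14,"fingers": 0.6},
    {"dx": 0.008,"dy": -0.015,"dz": 0,"ax": 0,"ay": 0,"az": 0.14,"fingers": 0.6},
    {"dx": 0.008,"dy": -0.015,"dz": 0,"ax": 0,"ay": 0,"az": 0.14,"fingers": 0.6},
    {"dx": 0.008,"dy": -0.015,"dz": 0,"ax": 0,"ay": 0,"az": 0.14,"fingers": 0.6},
  ],
)

```text
clock: 6.65
eef_pos: [0.5278, -0.1612, 0.0789]
ee_rot: [2.753, 1.51, 0.004]
ft_force: [0.7, 0.9, -0.5]
width: 0.0526
```

Emit:
jog_arm(
  moves=[
    {"dx": 0.004,"dy": -0.0085,"dz": 0,"ax": 0,"ay": 0,"az": 0.14,"fingers": 0.6},
    {"dx": 0.003,"dy": -0.008,"dz": 0,"ax": 0,"ay": 0,"az": 0.14,"fingers": 0.6},
    {"dx": 0,"dy": 0,"dz": 0,"ax": 0,"ay": 0,"az": 0.04,"fingers": 0.6},
    {"dx": 0,"dy": 0,"dz": 0,"ax": 0,"ay": 0,"az": 0,"fingers": 0.6},
  ],
)

```text
clock: 7.05
eef_pos: [0.5342, -0.1773, 0.0787]
ee_rot: [2.484, 1.922, 0.003]
ft_force: [-0.2, -0.0, -1.2]
width: 0.0526
```

Emit:
jog_arm(
  moves=[
    {"dx": -0.002,"dy": 0,"dz": -0.02,"ax": 0,"ay": 0,"az": 0.14,"fingers": 0.6},
    {"dx": 0,"dy": 0,"dz": -0.028,"ax": 0,"ay": 0,"az": 0,"fingers": 0.6},
    {"dx": 0,"dy": 0,"dz": -0.012,"ax": 0,"ay": 0,"az": 0,"fingers": 0.6},
    {"dx": 0,"dy": 0,"dz": 0,"ax": 0,"ay": 0,"az": 0,"fingers": 0.6},
  ],
)

```text
clock: 7.45
eef_pos: [0.5304, -0.1763, 0.0173]
ee_rot: [-2.342, -2.09, 0.002]
ft_force: [-0.5, -0.9, -0.4]
width: 0.0529
```

Emit:
jog_arm(
  moves=[
    {"dx": 0.0006,"dy": 0.005,"dz": 0,"ax": 0,"ay": 0,"az": 0,"fingers": 0.6},
    {"dx": 0.0006,"dy": 0.005,"dz": 0,"ax": 0,"ay": 0,"az": 0,"fingers": 0.6},
    {"dx": 0.0006,"dy": 0.005,"dz": 0,"ax": 0,"ay": 0,"az": 0,"fingers": 0.6},
    {"dx": 0.0006,"dy": 0.005,"dz": 0,"ax": 0,"ay": 0,"az": 0,"fingers": 0.6},
    {"dx": 0.0006,"dy": 0.005,"dz": 0,"ax": 0,"ay": 0,"az": 0,"fingers": 0.6},
    {"dx": 0.0006,"dy": 0.005,"dz": 0,"ax": 0,"ay": 0,"az": 0,"fingers": 0.6},
    {"dx": 0.0006,"dy": 0.005,"dz": 0,"ax": 0,"ay": 0,"az": 0,"fingers": 0.6},
    {"dx": 0.0003,"dy": 0.003,"dz": 0,"ax": 0,"ay": 0,"az": 0,"fingers": 0.6},
  ],
)

```text
clock: 8.25
eef_pos: [0.5361, -0.1383, 0.0188]
ee_rot: [2.343, 2.093, 0.0]
ft_force: [-0.6, -4.9, 3.5]
width: 0.0527
```

Emit:
jog_arm(
  moves=[
    {"dx": 0.0002,"dy": 0.002,"dz": 0,"ax": 0,"ay": 0,"az": 0,"fingers": 0.6},
    {"dx": 0.0002,"dy": 0.002,"dz": 0,"ax": 0,"ay": 0,"az": 0,"fingers": 0.6},
  ],
)

```text
clock: 8.45
eef_pos: [0.5361, -0.1371, 0.0188]
ee_rot: [2.343, 2.09, -0.004]
ft_force: [-1.4, -12.4, 5.7]
width: 0.0529
```

Emit:
jog_arm(
  moves=[
    {"dx": -0.0012,"dy": -0.01,"dz": 0,"ax": 0,"ay": 0,"az": 0,"fingers": 0.6},
    {"dx": 0,"dy": 0,"dz": 0.045,"ax": 0,"ay": 0,"az": 0,"fingers": 1},
    {"dx": 0.01,"dy": 0,"dz": 0.045,"ax": 0,"ay": 0,"az": 0,"fingers": 1},
    {"dx": 0.02,"dy": 0,"dz": 0.045,"ax": 0,"ay": 0,"az": 0,"fingers": 1},
    {"dx": 0.03,"dy": 0,"dz": 0.035,"ax": 0,"ay": 0,"az": 0,"fingers": 1},
    {"dx": 0.03,"dy": 0,"dz": 0.035,"ax": 0,"ay": 0,"az": 0,"fingers": 1},
    {"dx": 0.02,"dy": 0,"dz": 0.035,"ax": 0,"ay": 0,"az": 0,"fingers": 1},
    {"dx": 0,"dy": 0,"dz": 0,"ax": 0,"ay": 0,"az": 0,"fingers": 1},
    {"dx": 0,"dy": 0,"dz": 0,"ax": 0,"ay": 0,"az": 0,"fingers": 1},
  ],
)

```text
clock: 9.35
eef_pos: [0.6452, -0.1434, 0.2582]
ee_rot: [-2.341, -2.093, -0.002]
ft_force: [-1.2, 0.4, -1.3]
width: 0.0877
```

```bash
cat > d.py <<'E'
from h import *
np.set_printoptions(precision=4,suppress=True)
O=np.array([.5586,-.0475]); a=np.radians(-6.5); ex=np.array([np.cos(a),np.sin(a)]); ey=np.array([-ex[1],ex[0]])
st=lambda p:np.array([(p[:2]-O)@ex,(p[:2]-O)@ey])*1000
S={n:eyes.snapshot(n) for n in("scene","wrist")}
for n,s in S.items(): cv2.imwrite(f"pics/{n}3.png",s["img"][...,::-1]); np.savez(f"pics/{n}3.npz",**s)
w=S["wrist"]
b=cv2.inRange(w["img"],(0,0,0),(95,75,70)); n,l,s_,ce=cv2.connectedComponentsWithStats(b)
c=[(ce[i],atz(w,ce[i],.032)) for i in range(1,n) if 50<s_[i,4]<400]
P=np.array([p[:2] for u,p in c if abs(st(p)[0]+10)<50 and abs(st(p)[1]-10)<90])
print(len(P),"mould st",st(P.mean(0)))
v=np.linalg.svd(P-P.mean(0))[2]; yv=v[0]*np.sign(v[0][1]); print("yaw",np.degrees(np.arctan2(-yv[0],yv[1])))
for k,z in dict(far_fence=.026,side_fence=.026,mark=.010,pointer=.021,grip_plate=.072,ear_face=.072,lever_tip=.074).items():
    r={n:models.place_of(k,s) for n,s in S.items()}
    for n in r:
        for d in r[n][:1]: print(k,n,np.round(d["location"],1),round(d["score"],2),st(atz(S[n],d["location"],z)))
    if all(r.values()): t=tri([(S[n],r[n][0]["location"]) for n in r]); print("   tri",st(t),t[2]*1000)
o=get_obs();print(o["clock"],o["eef_pos"])
E
python3 d.py
```

```text
17 mould st [-14.6441   7.7813]
yaw -3.8549175864422476
far_fence scene [233.1 232.1] 0.7 [36.9066 -6.0767]
far_fence wrist [210.9  91.9] 0.77 [41.114   1.0648]
   tri [43.4791 -1.2336] 35.76592925893899
side_fence scene [281.8 223.3] 0.7 [-20.3927 102.61  ]
mark scene [214.5 267.7] 0.42 [135.4573 -21.1294]
mark wrist [277.3 107.5] 0.71 [121.9555 -17.3248]
   tri [124.4226 -21.6963] -5.329167137572018
pointer scene [265.5 274.6] 0.61 [131.2841  97.0371]
pointer wrist [202.9  21.1] 0.61 [34.4147 77.9349]
   tri [22.9324 92.1847] -125.5849080610216
grip_plate scene [271.2 239.6] 0.97 [72.527  95.1131]
ear_face scene [264.7 224.9] 0.59 [34.2608 71.1639]
ear_face wrist [206.2  16.8] 0.58 [45.7412 71.1888]
   tri [46.0098 71.1052] 83.63564960206837
lever_tip scene [251.8 255.6] 0.65 [126.7882  64.8533]
lever_tip wrist [272.9  19.7] 0.61 [111.7909  68.2321]
   tri [114.6598  66.5011] 60.92225261773211
10.15 [ 0.6451 -0.1448  0.2587]
```

View pics/wrist3.png

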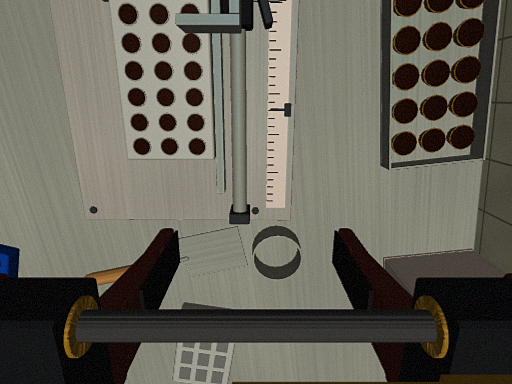

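Mark's bar is at about (270–285,109), and the mould (110–213, 0–158) looks close along the far fence. I'll zoom in and fit the full cavity grid relative to the fences.

```bash
cat > e.py <<'E'
from h import *
import sys
from scipy.optimize import least_squares
np.set_printoptions(precision=2,suppress=True)
O=np.array([.5586,-.0475]); a=np.radians(-6.5); ex=np.array([np.cos(a),np.sin(a)]); ey=np.array([-ex[1],ex[0]])
st=lambda p:np.array([(p[:2]-O)@ex,(p[:2]-O)@ey])*1000
w=dict(np.load(sys.argv[1]))
b=cv2.inRange(w["img"],(0,0,0),(95,75,70)); n,l,s_,ce=cv2.connectedComponentsWithStats(b)
c=[(ce[i],s_[i,4],st(atz(w,ce[i],.032))) for i in range(1,n) if 50<s_[i,4]<400]
c=[q for q in c if abs(q[2][0]+12)<50 and abs(q[2][1]-8)<90]
Q=np.array([q[2] for q in c]); A=np.array([q[1] for q in c]); Q=Q[A>.85*np.median(A)]
G=np.array([(28*i,28.5*j) for i in(-1,0,1) for j in np.arange(-2.5,3)])
def f(p):
    R=np.array([[np.cos(p[2]),-np.sin(p[2])],[np.sin(p[2]),np.cos(p[2])]])
    g=(G*[p[3],p[4]])@R.T+p[:2]; return np.linalg.norm(Q[:,None]-g[None],axis=2).min(1)
r=least_squares(f,[-12,9,0,1,1],loss="soft_l1"); print(len(Q),"mould x,y,yaw_deg(rel station est)",r.x[:2],np.degrees(r.x[2]),r.x[3:],"res",f(r.x).max())
E
python3 e.py pics/wrist3.npz; python3 e.py pics/wrist2.npz
python3 - <<'E'
import cv2
t=cv2.imread("pics/wrist3.png")[0:220,60:310]; cv2.imwrite("pics/w3z.png",cv2.resize(t,None,fx=2.7,fy=2.7,interpolation=cv2.INTER_CUBIC))
E
```

```text
16 mould x,y,yaw_deg(rel station est) [-12.17   9.31] -0.19634809278325685 [1.23 1.02] res 1.318059507437106
10 mould x,y,yaw_deg(rel station est) [-11.43   9.46] 1.6731647275615704 [0.92 1.01] res 8.77778326730008
```

View pics/w3z.png

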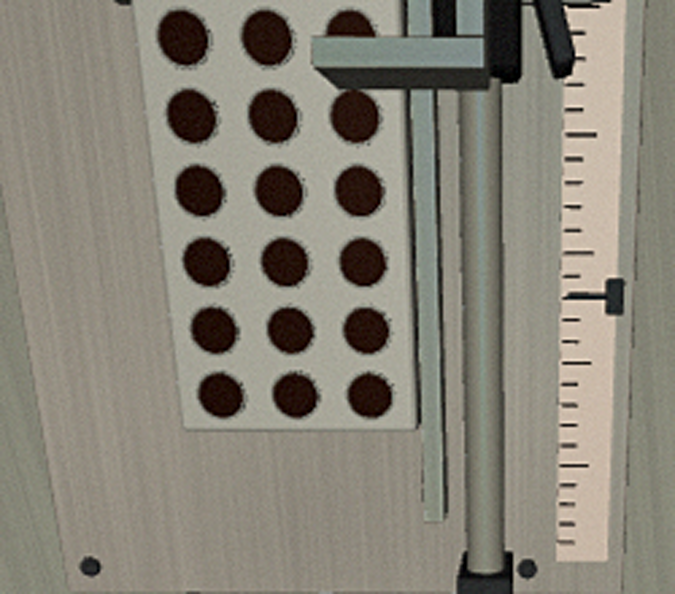

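Emit:
jog_arm(
  moves=[
    {"dx": 0,"dy": 0.035,"dz": -0.02,"ax": 0,"ay": 0,"az": 0,"fingers": 1},
    {"dx": 0,"dy": 0.04,"dz": -0.02,"ax": 0,"ay": 0,"az": 0,"fingers": 1},
    {"dx": 0,"dy": 0.04,"dz": -0.02,"ax": 0,"ay": 0,"az": 0,"fingers": 1},
    {"dx": 0.0025,"dy": 0.04,"dz": -0.02,"ax": 0,"ay": 0,"az": 0,"fingers": 1},
    {"dx": 0,"dy": 0.02,"dz": -0.03,"ax": 0,"ay": 0,"az": 0,"fingers": 1},
    {"dx": 0,"dy": 0,"dz": -0.04,"ax": 0,"ay": 0,"az": 0,"fingers": 1},
    {"dx": 0,"dy": 0,"dz": 0,"ax": 0,"ay": 0,"az": 0,"fingers": 1},
    {"dx": 0,"dy": 0,"dz": 0,"ax": 0,"ay": 0,"az": 0,"fingers": 1},
  ],
)

```text
clock: 10.95
eef_pos: [0.6476, 0.0296, 0.1088]
ee_rot: [-2.344, -2.091, 0.001]
ft_force: [-0.0, 0.5, 0.0]
width: 0.0877
```

Run:
```python
from h import *
np.set_printoptions(precision=4,suppress=True)
s=eyes.snapshot("scene"); np.savez("pics/scene4.npz",**s)
o=get_obs();print(o["clock"],o["eef_pos"],o["ee_rot"])
t=s["img"][170:300,180:330,::-1]; cv2.imwrite("pics/s4.png",cv2.resize(t,None,fx=5,fy=4.6,interpolation=cv2.INTER_CUBIC))
O=np.array([.5586,-.0475]); a=np.radians(-6.5); ex=np.array([np.cos(a),np.sin(a)]); ey=np.array([-ex[1],ex[0]])
st=lambda p:np.array([(p[:2]-O)@ex,(p[:2]-O)@ey])*1000
print("tcp st",st(o["eef_pos"]))
w=dict(np.load("pics/wrist3.npz"))
for u in ((270.5,109.3),(283,109.3)): print(st(atz(w,u,.012)))
```

```text
11.0 [0.6486 0.0296 0.1101] [2.344  2.0903 0.0018]
tcp st [80.6602 86.8153]
[113.3247 -19.4603]
[129.0441 -19.4385]
```

View pics/s4.png

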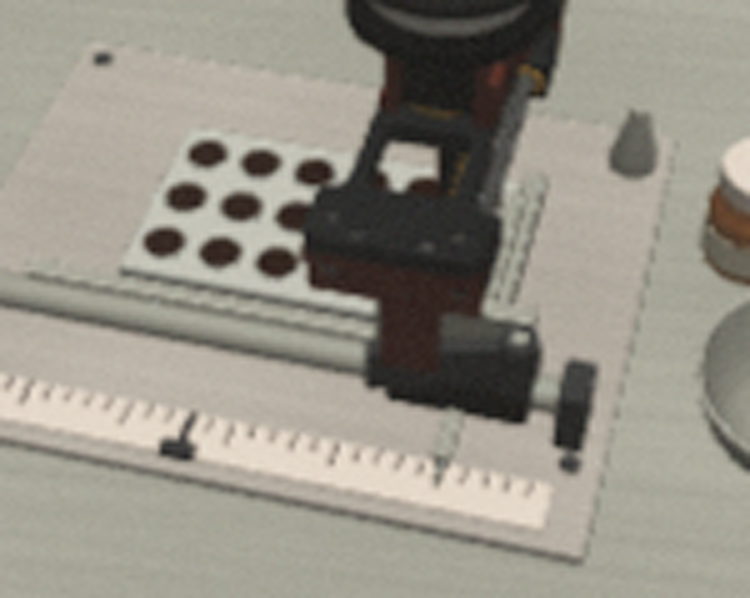

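Emit:
jog_arm(
  moves=[
    {"dx": -0.001,"dy": 0,"dz": -0.02,"ax": 0,"ay": 0,"az": 0,"fingers": 1},
    {"dx": 0,"dy": 0,"dz": -0.015,"ax": 0,"ay": 0,"az": 0,"fingers": 1},
    {"dx": 0,"dy": 0,"dz": -0.013,"ax": 0,"ay": 0,"az": 0,"fingers": 1},
    {"dx": 0,"dy": 0,"dz": 0,"ax": 0,"ay": 0,"az": 0,"fingers": 1},
  ],
)

```text
clock: 11.4
eef_pos: [0.6457, 0.0294, 0.0594]
ee_rot: [-2.343, -2.091, 0.003]
ft_force: [-0.1, 0.3, -0.4]
width: 0.0883
```

Emit:
jog_arm(
  moves=[
    {"dx": -0.0006,"dy": -0.005,"dz": 0,"ax": 0,"ay": 0,"az": 0,"fingers": 1},
    {"dx": -0.0006,"dy": -0.005,"dz": 0,"ax": 0,"ay": 0,"az": 0,"fingers": 1},
    {"dx": -0.0006,"dy": -0.005,"dz": 0,"ax": 0,"ay": 0,"az": 0,"fingers": 1},
    {"dx": -0.0006,"dy": -0.005,"dz": 0,"ax": 0,"ay": 0,"az": 0,"fingers": 1},
  ],
)

```text
clock: 11.8
eef_pos: [0.6447, 0.0107, 0.0613]
ee_rot: [-2.343, -2.093, -0.003]
ft_force: [0.7, 4.2, 0.2]
width: 0.0879
```

Emit:
jog_arm(
  moves=[
    {"dx": -0.0012,"dy": -0.01,"dz": 0,"ax": 0,"ay": 0,"az": 0,"fingers": 1},
    {"dx": -0.0012,"dy": -0.011,"dz": 0,"ax": 0,"ay": 0,"az": 0,"fingers": 1},
    {"dx": -0.0012,"dy": -0.011,"dz": 0,"ax": 0,"ay": 0,"az": 0,"fingers": 1},
    {"dx": -0.0012,"dy": -0.011,"dz": 0,"ax": 0,"ay": 0,"az": 0,"fingers": 1},
    {"dx": -0.0012,"dy": -0.011,"dz": 0,"ax": 0,"ay": 0,"az": 0,"fingers": 1},
    {"dx": -0.0012,"dy": -0.011,"dz": 0,"ax": 0,"ay": 0,"az": 0,"fingers": 1},
    {"dx": -0.0012,"dy": -0.011,"dz": 0,"ax": 0,"ay": 0,"az": 0,"fingers": 1},
    {"dx": -0.0012,"dy": -0.011,"dz": 0,"ax": 0,"ay": 0,"az": 0,"fingers": 1},
    {"dx": -0.0012,"dy": -0.009,"dz": 0,"ax": 0,"ay": 0,"az": 0,"fingers": 1},
    {"dx": -0.0006,"dy": -0.005,"dz": 0,"ax": 0,"ay": 0,"az": 0,"fingers": 1},
  ],
)

```text
clock: 12.8
eef_pos: [0.6327, -0.0921, 0.0609]
ee_rot: [2.344, 2.091, 0.0]
ft_force: [0.9, 6.3, 4.5]
width: 0.0882
```

Run:
```python
from h import *
np.set_printoptions(precision=4,suppress=True)
S={n:eyes.snapshot(n) for n in("scene","wrist")}
o=get_obs()
O=np.array([.5586,-.0475]); a=np.radians(-6.5); ex=np.array([np.cos(a),np.sin(a)]); ey=np.array([-ex[1],ex[0]])
st=lambda p:np.array([(p[:2]-O)@ex,(p[:2]-O)@ey])*1000
print(o["clock"],o["ft_force"],"tcp st",st(o["eef_pos"]))
for n,s in S.items():
  for k,z in dict(mark=.010,pointer=.021).items():
    for d in models.place_of(k,s)[:2]: print(n,k,np.round(d["location"],1),round(d["score"],2),st(atz(s,d["location"],z)))
A=cv2.resize(S["scene"]["img"][220:320,180:310,::-1],None,fx=6,fy=3,interpolation=cv2.INTER_CUBIC)
A=cv2.resize(S["scene"]["img"][225:285,170:270,::-1],None,fx=8,fy=8,interpolation=cv2.INTER_CUBIC)
cv2.imwrite("pics/s5.png",A); cv2.imwrite("pics/w5.png",S["wrist"]["img"][...,::-1])
```

```text
12.9 [0.1132 4.2278 3.6508] tcp st [ 78.6867 -36.0624]
scene mark [215.7 264.3] 0.51 [125.9633 -21.4776]
scene pointer [217.6 261.5] 0.7 [124.7251 -16.4987]
scene pointer [140.2 249.4] 0.31 [ 137.8119 -203.0665]
wrist mark [320.7 194.8] 0.64 [124.9233 -22.4362]
wrist mark [200.2 166.9] 0.27 [39.8336 -1.9447]
wrist pointer [322.3 194.8] 0.6 [123.6407 -18.9872]
```

View pics/s5.png

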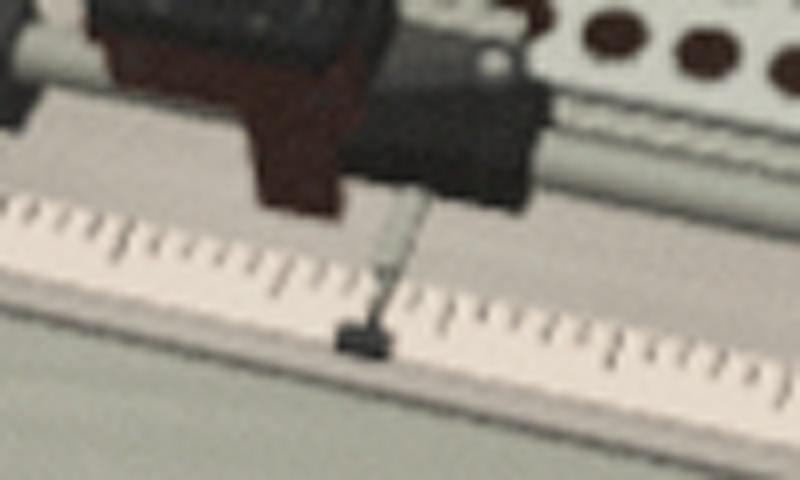

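Scene crop: the pointer tip (about 385,270) is practically over the mark bar (about 375,310); the networks put it 3–5 mm left. I'll check in the wrist view.

```bash
python3 -c "
import cv2
t=cv2.imread('pics/w5.png')[140:245,260:400]; cv2.imwrite('pics/w5z.png',cv2.resize(t,None,fx=5.5,fy=5.5,interpolation=cv2.INTER_CUBIC))"
```

```text
(no output)
```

View pics/w5z.png

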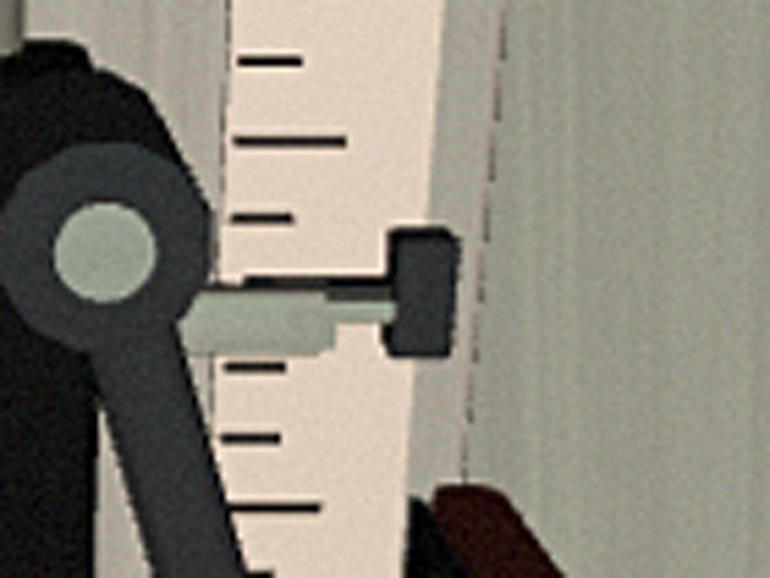

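Run:
```python
from h import *
s=eyes.snapshot("wrist"); o=get_obs()
O=np.array([.5586,-.0475]); a=np.radians(-6.5); ex=np.array([np.cos(a),np.sin(a)]); ey=np.array([-ex[1],ex[0]])
st=lambda p:np.array([(p[:2]-O)@ex,(p[:2]-O)@ey])*1000
f=lambda c,r:(260+c/5.5,140+r/5.5)
print("ptr",st(atz(s,f(370,312),.021)),"body",st(atz(s,f(260,321),.021)),"mark",st(atz(s,f(320,287),.011)),st(atz(s,f(320,287),.013)),o["ft_force"],s["cam_to_world"][:3,3])
```

```text
ptr [127.0255005 -17.6086849] body [113.49281922 -18.79092096] mark [122.72880466 -17.41647993] [122.3144699  -16.81053502] [1.72153551 4.44936237 3.80348634] [ 0.64196949 -0.00946855  0.22435653]
```

Emit:
jog_arm(
  moves=[
    {"dx": 0.0008,"dy": -0.0016,"dz": 0,"ax": 0,"ay": 0,"az": 0,"fingers": 1},
    {"dx": 0,"dy": 0,"dz": 0,"ax": 0,"ay": 0,"az": 0,"fingers": 1},
    {"dx": 0,"dy": 0,"dz": 0,"ax": 0,"ay": 0,"az": 0,"fingers": 1},
    {"dx": 0,"dy": 0,"dz": 0,"ax": 0,"ay": 0,"az": 0,"fingers": 1},
    {"dx": 0,"dy": 0,"dz": 0,"ax": 0,"ay": 0,"az": 0,"fingers": 1},
  ],
)

```text
clock: 13.65
eef_pos: [0.633, -0.0918, 0.0604]
ee_rot: [-2.342, -2.092, 0.001]
ft_force: [-1.2, 4.6, 3.3]
width: 0.0878
```

Emit:
jog_arm(
  moves=[
    {"dx": 0,"dy": 0,"dz": 0,"ax": 0,"ay": 0,"az": 0,"fingers": 0.8},
    {"dx": 0,"dy": 0,"dz": 0,"ax": 0,"ay": 0,"az": 0,"fingers": 0.6},
    {"dx": 0,"dy": 0,"dz": 0,"ax": 0,"ay": 0,"az": 0,"fingers": 0.45},
    {"dx": 0,"dy": 0,"dz": 0,"ax": 0,"ay": 0,"az": 0,"fingers": 0.35},
    {"dx": 0,"dy": 0,"dz": 0,"ax": 0,"ay": 0,"az": 0,"fingers": 0.35},
  ],
  newtons=30,
)

```text
clock: 14.15
eef_pos: [0.6317, -0.0918, 0.0594]
ee_rot: [-2.34, -2.091, 0.004]
ft_force: [-3.1, 5.9, 0.5]
width: 0.0511
```

Emit:
jog_arm(
  moves=[
    {"dx": 0,"dy": 0,"dz": 0,"ax": 0,"ay": 0,"az": 0,"fingers": 0.1},
    {"dx": 0,"dy": 0,"dz": 0,"ax": 0,"ay": 0,"az": 0,"fingers": 0.1},
    {"dx": 0,"dy": 0,"dz": 0,"ax": 0,"ay": 0,"az": 0,"fingers": 0.1},
    {"dx": 0,"dy": 0,"dz": 0,"ax": 0,"ay": 0,"az": 0,"fingers": 0.1},
    {"dx": 0,"dy": 0,"dz": 0,"ax": 0,"ay": 0,"az": 0,"fingers": 0.1},
    {"dx": 0,"dy": 0,"dz": 0,"ax": 0,"ay": 0,"az": 0,"fingers": 0.1},
  ],
)

```text
clock: 14.75
eef_pos: [0.6348, -0.0926, 0.0597]
ee_rot: [2.343, 2.091, 0.003]
ft_force: [7.2, 4.1, -8.2]
width: 0.0221
```

Run:
```python
from h import *
S={n:eyes.snapshot(n) for n in("wrist","scene")}; o=get_obs(); print(o["clock"],o["eef_pos"],o["ft_force"],o["width"])
A=cv2.resize(S["wrist"]["img"][120:260,170:400,::-1],None,fx=3,fy=3,interpolation=cv2.INTER_CUBIC)
cv2.imwrite("pics/w6.png",A)
for n,s in S.items(): np.savez(f"pics/{n}6.npz",**s)
```

```text
14.85 [ 0.63480794 -0.09255484  0.05970708] [ 8.03509997  3.79296125 -7.43727914] 0.022192734355759806
```

View pics/w6.png

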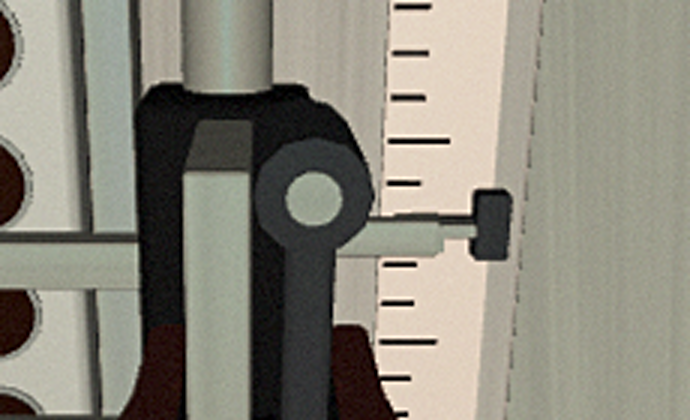

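```bash
python3 - <<'E'
from h import *
w=dict(np.load("pics/wrist6.npz"))
O=np.array([.5586,-.0475]); a=np.radians(-6.5); ex=np.array([np.cos(a),np.sin(a)]); ey=np.array([-ex[1],ex[0]])
st=lambda p:np.array([(p[:2]-O)@ex,(p[:2]-O)@ey])*1000
f=lambda c,r:(170+c/3,120+r/3)
for n,c,r,z in(("tip",458,231,.021),("stub",400,237,.021),("bar",440,217,.011),("clip top",490,225,.015),("clip top",490,225,.02)): print(n,z,st(atz(w,f(c,r),z)))
i=w["img"]; print(i[186:204,[320,322,324]].mean(2).round().astype(int).T)
E
python3 e.py pics/wrist6.npz
```

```text
tip 0.021 [125.94547944 -19.50514624]
stub 0.021 [112.92509475 -20.91996108]
bar 0.011 [123.73719348 -19.2336224 ]
clip top 0.015 [134.62284657 -19.96615673]
clip top 0.02 [133.32221956 -18.40435875]
[[210 206 212 214 226 131  20  55  41 145 157 153 150 155 215 212 209 210]
 [208 211 211 212 227 132  20  43  45 140 155 159 150 152 212 208 211 211]
 [210 211 209 212 231 133  16  42  40 146 159 152 153 160 217 214 212 211]]
  return _methods._mean(a, axis=axis, dtype=dtype,
  ret = ret.dtype.type(ret / rcount)
Traceback (most recent call last):
  File "e.py", line 16, in <module>
    r=least_squares(f,[-12,9,0,1,1],loss="soft_l1"); print(len(Q),"mould x,y,yaw_deg(rel station est)",r.x[:2],np.degrees(r.x[2]),r.x[3:],"res",f(r.x).max())
  File "e.py", line 15, in f
    g=(G*[p[3],p[4]])@R.T+p[:2]; return np.linalg.norm(Q[:,None]-g[None],axis=2).min(1)
                                                       ~~~~~~~~~^~~~~~~~
ValueError: operands could not be broadcast together with shapes (0,1) (1,18,2)
```

Run:
```python
from h import *
w=dict(np.load("pics/wrist3.npz"))
O=np.array([.5586,-.0475]); a=np.radians(-6.5); ex=np.array([np.cos(a),np.sin(a)]); ey=np.array([-ex[1],ex[0]])
st=lambda p:np.array([(p[:2]-O)@ex,(p[:2]-O)@ey])*1000
g=w["img"].mean(2); 
for r in (70,95,120,145): print(r,g[r,204:224].round().astype(int))
f=lambda c,r:(60+c/2.7-.3,r/2.7-.3)
print("mould far edge",st(atz(w,f(409,200),.032)),st(atz(w,f(415,420),.032)),"fence in/out",st(atz(w,f(424,500),.026)),st(atz(w,f(444,500),.026)),"fence mid",st(atz(w,f(416,200),.026)))
```

```text
70 [169 169 171 168 169 155 134  61  32 146 135 133 136 141 134 141 154  65
  17 136]
95 [163 172 165 165 166 173 152 130  60  15 132 143 131 135 134 138 139 141
  39  73]
120 [123 167 167 165 165 170 171 150 128  51  48 136 136 135 132 134 141 143
 106  35]
145 [  8 120 133 160 162 163 169 171 150 124  54  40 147 138 137 136 133 137
 154  64]
mould far edge [43.08982614 20.97866636] [ 42.01718206 -74.31406956] fence in/out [  44.03995912 -114.35944994] [  53.70817448 -114.33789855] fence mid [45.32639994 21.38058332]
```

```bash
python3 -c "
from cell import arm,get_obs
print(arm.finish_job()); o=get_obs(); print(o['clock'],o['eef_pos'],o['ft_force'],o['width'])"
```

```text
the job is handed in; nothing more can be done
None
the job is handed in; nothing more can be done
```

I handed the job in at about 15 s of the 61 s, with the gripper still holding the guide on the mark and the lever squeezed closed. The interface gave no verdict.

**What I did**
- I pushed the mould into the far fence, then into the side fence. The wrist force rose to 11 N and 12 N at the end of the two pushes, so it met both fences.
- I pushed the guide's ear along to the mark, held it there for about half a second with the lever open, then closed the lever with a 30 N grip.

**Last checks**
- **Mould:** the last fit, made before I moved the guide, put it at station (-12.2, 9.3) mm, turned -0.2°. The gap to the far fence looked about 0–2 mm, close to what my station estimate can resolve. I did not measure the mould again at the end: that fit could not run on the final wrist picture, which showed too few cavities. The guide's bar passes above it without touching.
- **Pointer:** it was within about 1 mm of the mark in the final wrist view.
- **Lever:** the jaws closed to 22 mm (stem and lever are given as 23 mm thick), and the lever looked parallel to the stem.
- **Force on the guide:** about 4 N along world y, in addition to the grip.
- **Bystanders:** I saw none disturbed, but I did not measure their positions again at the end.

**Disagreement:** before the final nudge, the trained networks put the pointer 3.5–5 mm short of the mark. My own reading of the wrist picture put it within 1 mm. I moved 1.5 mm towards the mark as a compromise, and I did not ask the networks again after that.

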